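# Hold the file carrier's end gate open

### The arm

A 6-joint arm with a two-finger parallel gripper is mounted at the origin on the work surface. World frame = base frame: x ahead of the robot, y to its left, z up, the work surface at z = 0. Lengths are in m, angles in rad, forces in N, time in s.
With the tool pointing down it reaches from about 0.2 to 0.875 m from the base axis. Payload 3.4 kg.
Tool frame: the origin (TCP) lies between the finger pads; the fingertips stand 25 mm ahead of it and the grasp point (between the pads) lies 6 mm ahead of it (r.nose_length is the z of the fingertips in the tool frame, in m); z points along the fingers, y is the line along which they close (so a half turn about z gives the same grasp; the last joint's range is limited). The gripper opens to 94 mm and grips with 3 to 60 N. Pads are 16 mm wide; open, the fingers measure 119 mm over their backs; the gripper's body (75 mm by 177 mm) begins 78 mm behind the grasp point.
Start: joints at [-1.436, 0.276, 1.505, -0, 1.361, -0.121], TCP at [0.145, -0.556, 0.23] pointing down, gripper open.
Joint ranges: [-2.89, 2.89], [-0.75, 2.08], [0.22, 2.7], [-1.18, 4.32], [0.11, 2.71], [-2.7, 2.7]. Speed limits (rad/s): [2.57, 2.57, 3.14, 3.14, 3.14, 3.14].

### API

Orientations are given as a unit quaternion [w, x, y, z].
In Python, from plant import r, gripper_to, inverse_kinematics, vision, models, telemetry gives the robot as it stands. Calls block until the motion is done:
- r.move_to(position, orientation): joint-space move of the TCP to a pose.
- r.move_l(position, rot=None, vel=0.15, guard=None): straight line of the TCP; rot=None keeps the orientation; vel is the mean speed in m/s. With guard (N) it stops when the force on the tool has changed by that much, and returns True; else False.
- r.movej(angles): joint-space move.
- gripper_to(opening, f_grip=None): finger opening in m; f_grip is the grip in N (None keeps the last); returns when the fingers have stopped.
- r.hold(seconds).
- inverse_kinematics(position, orientation): joint angles nearest the present ones, or None.
- vision.snapshot(name): name is "side" or "top"; returns the picture (384x512x3 uint8, red, green, blue); there is no depth.
- vision.get_calibration(name): a dict with "fx", "fy", "cx", "cy" (pixels), "D" ([k1, k2, p1, p2, k3] as OpenCV has them; the pictures are not rectified), "position" and "orientation" of the camera in the world. Camera axes: x right, y down, z forward; pixel columns grow to the right and rows downward; lengths in m; the calibration is good to about 2 mm. A picture is of the moment at which its call begins. get_calibration takes no time and is no camera call.
A pose or a line that the arm cannot do raises r.PlanningError and nothing moves.
- r.sign_off(): hands the job in; it is judged then, once.
Trained networks look in the newest picture that a camera, given by its name, has taken for a name from the list of things; names that differ only in an ending like _2 or _b are one class to them, and where a whole thing is asked for, a point or a joint stands for the part that bears it (a point fixed in the world has none). Each returns a list of dicts, best first, with "score" (0 to 1); they miss things now and then, are a little off and sometimes report something else, mostly with a low value. They report only what shows in the picture. A call takes as long as a camera call.
- models.boxes_of(thing, camera): "at" ([x, y, z] in m, in world coordinates, good to about 4 mm: the middle of the surface that is visible of it).
- models.regions_of(thing, camera): "pixels" (384x512 bool, what is visible of it).
- models.mark_of(thing, camera): "at" ([x, y, z] in m, in world coordinates, good to about 4 mm: a listed point, or the origin of a listed thing).
Readings, each from a call of its own:
- telemetry.current_t(): time.
- telemetry.current_joints(): joint angles.
- telemetry.current_dq(): joint speeds.
- telemetry.current_joint_efforts(): joint torques, N m.
- telemetry.current_ee_pos(): TCP position.
- telemetry.current_tool_rot(): TCP orientation.
- telemetry.current_wrist_force(): force on the tool from outside, world axes, zero at the start.
- telemetry.current_torque(): the same for the moment, N m.
- telemetry.current_opening(): finger opening in m.
- telemetry.current_finger_force(): force on a finger pad.
Only numpy, scipy, OpenCV 4.12 (cv2) and the standard library are available. Lean on these libraries where they do the work, as an engineer would, in place of code of your own. Each camera call takes 0.05 s, during which the arm holds its last target. There are 200 camera calls.

### The job

A colleague is about to take file boxes out of the white desk carrier, so open its end gate and hold it for them. Pinch the safety bolt in the middle of the gate's top rail fully back (it stays drawn), then squeeze the trigger of the tall handle at the gate's end and swing the gate out past its detent until it is wide open, nearly square to where it was. Finish still holding the gate by the handle, still and wide, against its closing spring: do not let go, and leave the bolt drawn and the boxes and desk things where they are.

Things in the scene. Friction and masses are not known exactly. Their poses are not given: they have to be found in the camera images.
- carrier: White steel desk carrier for file boxes, 276 mm wide (x), 310 mm long (y), fixed. Origin: on the table under the middle of its end gate. The closed gate lies along x, from the hinge post (x = +125 mm) to the latch post (-139 mm). Boxes stand on the y > 0 side, tops 178 mm above the table, with a 250 mm high lifting hoop at y = +308 mm. The gate swings out to y < 0.
- gate_angle (a joint): Gate angle about its upright hinge (rad): 0 closed, 1.50 open stop, growing counter-clockwise seen from above. White tube frame 14 mm thick, 240 mm long, 46 to 165 mm above the table; the catches stand on its top rail. A spring pulls it shut (1 N at the handle when closed, 3 N wide). A cam detent resists from 0.45 to 0.7 rad (about 6 N at the handle), then gives; let go beyond it, the gate springs back and parks at 0.93 rad.
- gate_hinge (a point): Point on the gate's hinge axis at the height of the top rail's upper face (165 mm above the table). Turns with the gate: its x axis runs along the gate from the latch end to the hinge, z up.
- bolt_grip (a point): Where to pinch the safety bolt, 95 mm from the hinge axis, 192 mm above the table. x axis along the gate to the hinge, z up, turning with the gate. Two upright steel tabs, each 10 mm thick along the gate, 25 mm wide across it, tops at 207 mm: fixed lug, outer face at x = +13 mm; thumb-piece, outer face at x = -27 mm with the bolt shot, -13 mm fully drawn (so centred here when pinched).
- bolt (a joint): How far the safety bolt is drawn back (m): about 0 (up to 0.002) shot into the latch post, 0.014 fully drawn. It moves by pinching the thumb-piece towards the lug, needs about 3 N, and stays where it is left. It frees the gate beyond 0.011.
- gate: The whole gate with its bolt, handle and trigger. Origin: on the hinge axis at table height; x axis along the gate from the latch end to the hinge, z up. Its handle is an upright round steel grip post, 18 mm in diameter and 63 mm tall, standing on the top rail 193 mm from the hinge axis, with the trigger blade on the side away from the hinge.
- handle_grip (a point): Where to grip the handle, 201 mm from the hinge axis, 204 mm above the table. x axis along the gate to the hinge, z up, turning with the gate. Post's outer face at x = +17 mm; trigger's outer face at x = -31 mm at rest, -17 mm squeezed (so centred here when squeezed). Post top 228 mm, trigger top 221 mm above the table. Latch post and keepers: 55 to 71 mm from here, tops at 182 mm.
- trigger (a joint): How far the trigger is squeezed towards the grip post (m): 0 at rest, 0.014 fully squeezed. The trigger is an upright steel blade 10 mm thick and 24 mm wide; a spring returns it (4 N at rest, 9 N fully squeezed). It frees the gate beyond 0.011 and must be squeezed while the gate leaves the latch post.
- file_end: Kraft file box 235 x 40 x 155 mm standing in the carrier just behind the gate; origin at the centre of its underside. Leave it standing there.
- file_next: The next kraft file box, 232 x 36 x 150 mm; origin at the centre of its underside. Leave it.
- rule: Steel rule 200 x 28 x 4 mm, flat on the table under the gate's swing (the gate clears it); origin at the centre of its underside. Leave it.
- pad: Black stamp pad box 107 x 72 x 16 mm on the table under the gate's swing (the gate clears it); origin at the centre of its underside. Leave it.
- mug: White mug, 78 mm across, 92 mm tall; origin at the centre of its underside. Leave it.
- stamp: Self-inking stamp 62 x 36 x 78 mm; origin at the centre of its underside. Leave it.
- loupe: Black loupe, 62 mm across, 50 mm tall; origin at the centre of its underside. Leave it.

How it is judged:
By the outcome, as a careful person would: the job done as asked, in the order asked, and still so for the second after the job is handed in, while the arm keeps its last pose, push and grip.
It also fails if it takes over 42 s, if anything falls off the work surface, if the arm or the gripper's body presses on something with over 40 N, if the wrist force passes 120 N, or if a joint passes its speed limit or range.

## Working session

There is one attempt and no reset: what is moved stays moved. The work goes in short steps, each a Python script; the robot and the scene stay as the last script left them, time stands still between calls to the robot, and variables do not carry over. Pictures are saved under pics/ and viewed, at most 10 in all, crops included, and the job is handed in when it is done.

```bash
ls; mkdir -p pics; cat > m.py <<'E'
from plant import r, gripper_to, inverse_kinematics, vision, models, telemetry
import numpy as np, cv2
E
python3 - <<'E'
from m import *
ims=[]
for c in ("side","top"):
    im=vision.snapshot(c); ims.append(im)
    for n in ("gate_hinge","bolt_grip","handle_grip","carrier","gate"):
        print(c,n,[(np.round(d["at"],4).tolist(),round(d["score"],2)) for d in models.mark_of(n,c)[:2]])
    cv2.imwrite(f"pics/{c}0.png",im[...,::-1])
print(telemetry.current_t())
E
```

```text
pics
side gate_hinge [([0.6693, 0.089, 0.1617], 0.91), ([0.6472, -0.4513, 0.0028], 0.23)]
side bolt_grip [([0.5755, 0.0802, 0.1924], 0.89)]
side handle_grip [([0.4708, 0.0703, 0.2044], 0.91)]
side carrier [([0.545, 0.081, 0.0019], 0.9), ([0.4703, 0.0713, 0.2049], 0.2)]
side gate []
top gate_hinge [([0.671, 0.0885, 0.1654], 0.9), ([0.6317, -0.1205, -0.0009], 0.4)]
top bolt_grip [([0.5777, 0.0803, 0.1946], 0.72)]
top handle_grip [([0.5429, 0.078, 0.0004], 0.6)]
top carrier []
top gate [([0.6713, 0.0851, -0.001], 0.76)]
0.6
```

View pics/side0.png

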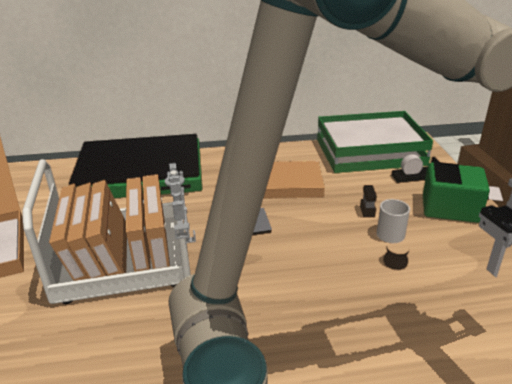

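View pics/top0.png

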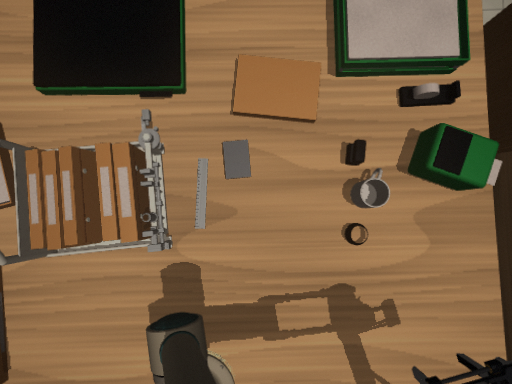

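The side view shows the gate at columns 165–190, rows 165–275, with the carrier to its left. In the top view the gate runs from about (147,120) at the hinge post to (162,243) at the latch. The mug, stamp and loupe are well clear at (370,190), (356,152) and (357,234). The network points agree with this, so I'll check IK over the whole swing and then approach the bolt.

```bash
cat >> m.py <<'E'
from scipy.spatial.transform import Rotation as R
H=np.array([0.6703,0.0888]); A0=0.0905; SGN=1
def quat(a):
    y=SGN*np.array([np.cos(a),np.sin(a),0]); z=np.array([0,0,-1.])
    q=R.from_matrix(np.c_[np.cross(y,z),y,z]).as_quat(); return [q[3],*q[:3]]
def pt(rad,th,z,off=0):   # grasp z -> TCP; off along gate x (to hinge)
    a=A0+th; return np.r_[H-(rad-off)*np.array([np.cos(a),np.sin(a)]),z+.006]
def st(): 
    print("t",round(telemetry.current_t(),2),"p",np.round(telemetry.current_ee_pos(),4),"F",np.round(telemetry.current_wrist_force(),1),
     "T",np.round(telemetry.current_torque(),2),"o",round(telemetry.current_opening(),4),"f",np.round(telemetry.current_finger_force(),1))
E
python3 - <<'E'
import m
from m import *
for s in (1,-1):
    m.SGN=s
    for rad,th,z in((.095,0,.31),(.095,0,.192),(.201,0,.207),(.201,.75,.207),(.201,1.5,.207)):
        q=inverse_kinematics(pt(rad,th,z),quat(A0+th)); print(s,rad,th,None if q is None else np.round(q,2))
E
```

```text
1 0.095 0 [ 0.02  0.25  1.33 -0.    1.56 -0.07]
1 0.095 0 [ 0.02  0.3   1.55 -0.    1.29 -0.07]
1 0.201 0 [ 0.    0.14  1.73 -0.    1.27 -0.09]
1 0.201 0.75 [-0.24  0.23  1.61 -0.    1.3  -1.08]
1 0.201 1.5 [-0.27  0.45  1.28 -0.    1.41 -1.86]
-1 0.095 0 None
-1 0.095 0 None
-1 0.201 0 None
-1 0.201 0.75 [-0.24  0.23  1.61 -0.    1.3   2.06]
-1 0.201 1.5 [-0.27  0.45  1.28 -0.    1.41  1.28]
```

```bash
python3 - <<'E'
from m import *
gripper_to(0.070,15)
r.move_to(pt(.095,0,.31),quat(A0)); 
r.move_l(pt(.095,0,.215),vel=.12); st()
im=vision.snapshot("side")
print([np.round(d["at"],4) for d in models.mark_of("bolt_grip","side")],[np.round(d["at"],4) for d in models.mark_of("handle_grip","side")])
cv2.imwrite("pics/s1.png",cv2.resize(im[100:300,60:320,::-1],None,fx=3,fy=3))
E
```

```text
t 4.84 p [0.5763 0.0802 0.2218] F [-0.6 -0.7 -0.1] T [-0.08 -0.06 -0.06] o 0.0699 f 0.0
[array([0.5763, 0.0851, 0.1922])] [array([0.4691, 0.068 , 0.2051]), array([ 0.4159, -0.4522, -0.0025])]
```

View pics/s1.png

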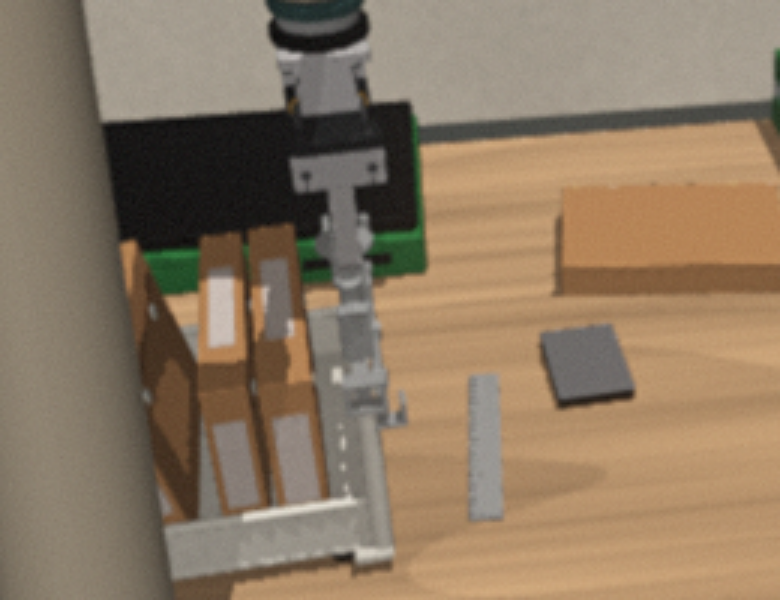

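The near finger, at crop (345,230), lines up with the gate's top rail and no boxes are in the way. I'll descend and pinch.

```bash
python3 - <<'E'
from m import *
print(r.move_l(pt(.095,0,.192),vel=.06,guard=8)); st()
for o in (.045,.038,.032,.024):
    gripper_to(o,15); st()
E
```

```text
False
t 5.53 p [0.5755 0.0802 0.1975] F [ 1.  -0.6  0.6] T [-0.02 -0.12 -0.04] o 0.0698 f 0.0
t 6.12 p [0.575  0.0801 0.1982] F [-3.4 -0.6  2.5] T [-0.17  0.48 -0.05] o 0.0451 f 1.5
t 6.47 p [0.5756 0.0802 0.198 ] F [-4.1  0.4  2.9] T [-0.19  0.49 -0.03] o 0.0382 f 1.5
t 6.82 p [0.5757 0.0802 0.198 ] F [-3.5 -1.   1.8] T [-0.16  0.5  -0.04] o 0.0322 f 1.5
t 7.1 p [0.5761 0.0801 0.198 ] F [-0.4 -1.   2.2] T [-0.27  0.47 -0.1 ] o 0.0255 f 15.0
```

```bash
python3 - <<'E'
from m import *
gripper_to(.070,15)
r.move_l(pt(.095,0,.27),vel=.12)
r.move_l(pt(.201,0,.27,-.004),vel=.12); st()
vision.snapshot("top"); print([(np.round(d["at"],4),d["score"]) for d in models.mark_of("bolt_grip","top")])
im=vision.snapshot("side")
print([(np.round(d["at"],4),d["score"]) for d in models.mark_of("handle_grip","side")])
cv2.imwrite("pics/s2.png",cv2.resize(im[120:280,100:300,::-1],None,fx=3.7,fy=3.7))
E
```

```text
t 9.8 p [0.4669 0.0703 0.276 ] F [ 1.1 -0.2  0.1] T [ 0.05 -0.09 -0.01] o 0.0702 f 0.0
[(array([0.5731, 0.0846, 0.1959]), 0.83)]
[(array([0.4686, 0.0693, 0.2038]), 0.83)]
```

View pics/s2.png

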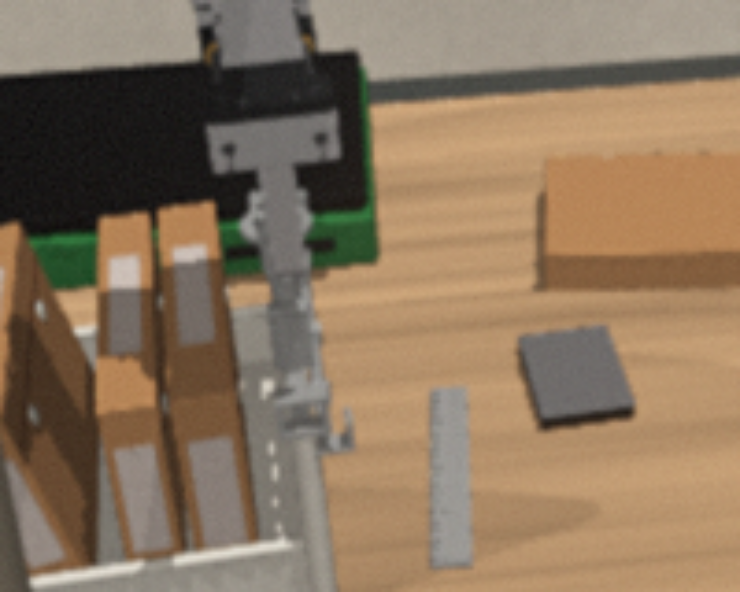

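The finger, at crop (285,240), hangs over the handle line, and the keepers at (310,400) stay outside it. I'll descend and squeeze.

```bash
python3 - <<'E'
from m import *
print(r.move_l(pt(.201,0,.207,-.004),vel=.08,guard=8)); st()
r.move_l(pt(.201,0,.207,-.001),vel=.05)
gripper_to(.045,40); st()
gripper_to(.028,40); st()
E
```

```text
False
t 10.94 p [0.4666 0.0703 0.2134] F [ 0.2 -0.9 -0.2] T [-0.07 -0.16  0.04] o 0.07 f 0.0
t 11.78 p [0.467  0.0703 0.2129] F [-5.3 -0.8  4.9] T [-0.27  0.97 -0.01] o 0.045 f 2.8
t 12.13 p [0.4704 0.0705 0.213 ] F [ 4.3 -0.5 -0.1] T [-0.26  0.26 -0.16] o 0.0334 f 40.0
```

```bash
cat > sw.py <<'E'
from m import *
import json,sys
def swing(ths,off,vel=.06):
    for i,th in enumerate(ths):
        a=A0+th
        r.move_l(pt(.201,th,.207,off),rot=quat(a),vel=vel)
        F=np.array(telemetry.current_wrist_force()); g=np.array([np.cos(a),np.sin(a)]); n=np.array([g[1],-g[0]])
        Fr,Ft=F[:2]@g,F[:2]@n   # radial, tangential(closing = positive)
        off+=np.clip(.00015*Fr,-.001,.001)
        p=np.array(telemetry.current_ee_pos())[:2]-H
        print(f"{th:.2f} ang {np.arctan2(-p[1],-p[0])-A0:.3f} Fr {Fr:.1f} Ft {Ft:.1f} Fz {F[2]:.1f} off {off*1e3:.2f} o {telemetry.current_opening()*1e3:.1f} t {telemetry.current_t():.1f}")
        if abs(Fr)>30 or abs(Ft)>25: print("STOP"); break
    json.dump([th,off],open("sw.json","w"))
E
python3 - <<'E'
from sw import *
swing(np.arange(.04,.37,.08),0)
im=vision.snapshot("side"); cv2.imwrite("pics/s3.png",cv2.resize(im[120:280,100:300,::-1],None,fx=3.7,fy=3.7))
E
```

```text
0.04 ang 0.040 Fr 3.2 Ft -0.3 Fz 0.8 off 0.48 o 33.3 t 12.4
0.12 ang 0.118 Fr 2.9 Ft -0.2 Fz 1.4 off 0.91 o 33.3 t 12.8
0.20 ang 0.198 Fr -0.1 Ft -0.1 Fz 3.2 off 0.90 o 33.2 t 13.2
0.28 ang 0.278 Fr -0.7 Ft -0.4 Fz 3.8 off 0.79 o 33.0 t 13.7
0.36 ang 0.358 Fr -1.7 Ft -0.4 Fz 4.2 off 0.53 o 33.2 t 14.1
```

View pics/s3.png

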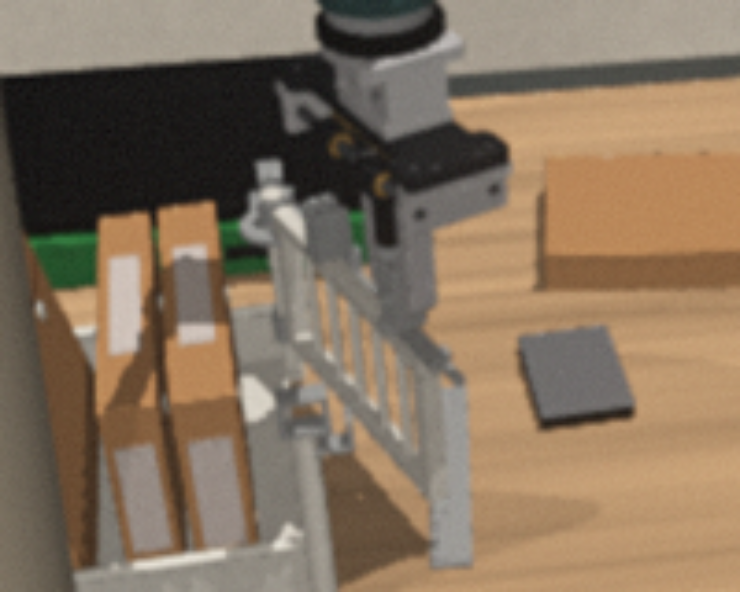

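The gate is open and following the gripper: its free end is at crop (450,460), and the rule is clear beneath it. On through the detent.

```bash
python3 - <<'E'
from sw import *
th,off=json.load(open("sw.json"))
swing(np.r_[np.arange(.43,1.40,.07),1.43,1.46],off)
r.hold(.5); st()
for c in("side","top"):
    im=vision.snapshot(c)
    for n in("gate_hinge","bolt_grip","handle_grip"): print(c,n,[(np.round(d["at"],4),d["score"]) for d in models.mark_of(n,c)[:1]])
    cv2.imwrite(f"pics/{c}4.png",cv2.resize(im[80:280,80:340,::-1],None,fx=3,fy=3))
E
```

```text
0.43 ang 0.428 Fr -0.5 Ft -0.5 Fz 3.2 off 0.46 o 33.3 t 14.5
0.50 ang 0.498 Fr 0.3 Ft -1.3 Fz 3.9 off 0.49 o 33.0 t 14.9
0.57 ang 0.565 Fr -0.2 Ft -2.0 Fz 4.0 off 0.47 o 33.3 t 15.3
0.64 ang 0.635 Fr 0.5 Ft -3.8 Fz 5.8 off 0.54 o 33.4 t 15.7
0.71 ang 0.710 Fr -0.2 Ft -2.5 Fz 5.9 off 0.51 o 33.2 t 16.1
0.78 ang 0.779 Fr 0.2 Ft 1.1 Fz 3.3 off 0.55 o 33.6 t 16.4
0.85 ang 0.850 Fr 0.8 Ft 1.3 Fz 1.6 off 0.67 o 32.8 t 16.8
0.92 ang 0.917 Fr 0.3 Ft -0.2 Fz 3.4 off 0.71 o 33.4 t 17.2
0.99 ang 0.986 Fr 0.2 Ft -0.9 Fz 3.6 off 0.74 o 33.3 t 17.6
1.06 ang 1.057 Fr -0.1 Ft -0.7 Fz 3.5 off 0.73 o 33.0 t 18.0
1.13 ang 1.128 Fr -0.1 Ft -1.0 Fz 3.7 off 0.72 o 33.5 t 18.4
1.20 ang 1.198 Fr -0.8 Ft -1.3 Fz 4.5 off 0.60 o 33.1 t 18.7
1.27 ang 1.268 Fr 0.7 Ft -1.3 Fz 4.0 off 0.70 o 33.3 t 19.1
1.34 ang 1.339 Fr 1.0 Ft -1.2 Fz 4.2 off 0.85 o 32.9 t 19.5
1.43 ang 1.430 Fr 1.1 Ft -0.9 Fz 3.7 off 1.00 o 33.1 t 19.9
1.46 ang 1.460 Fr -1.2 Ft -1.1 Fz 5.1 off 0.82 o 32.8 t 20.2
t 20.7 p [ 0.6661 -0.1114  0.2131] F [-0.7 -1.9  4.4] T [-1.05  0.13 -0.27] o 0.0329 f 40.0
side gate_hinge []
side bolt_grip [(array([ 0.6674, -0.0034,  0.1904]), 0.68)]
side handle_grip [(array([ 0.6644, -0.1136,  0.2049]), 0.85)]
top gate_hinge [(array([0.6692, 0.0873, 0.1603]), 0.74)]
top bolt_grip [(array([ 0.6649, -0.0066,  0.1922]), 0.97)]
top handle_grip [(array([ 0.6625, -0.1128,  0.2035]), 0.8)]
```

View pics/side4.png

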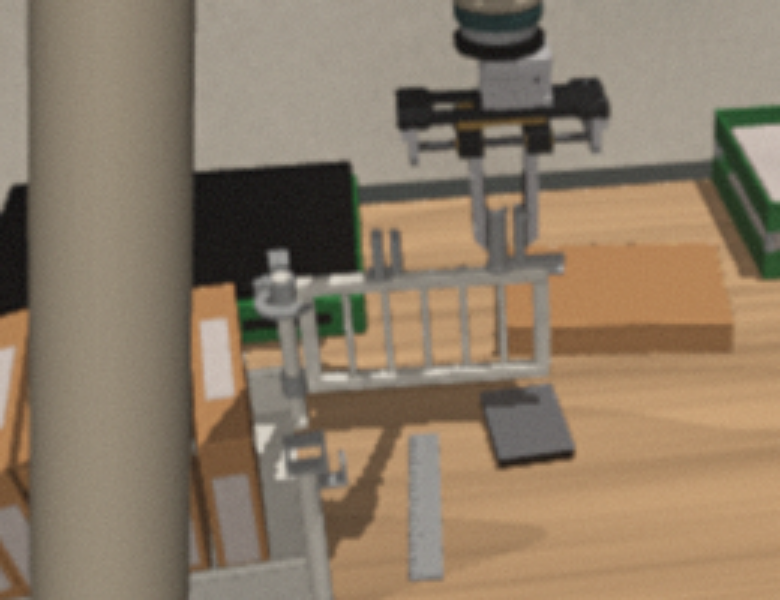

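View pics/top4.png

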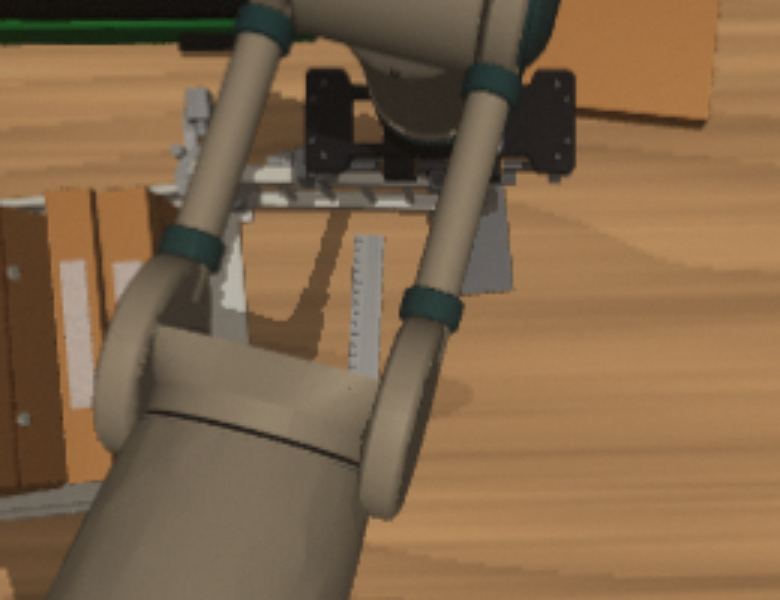

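The gate stands square to the carrier, running from crop (300,280) to (550,270). The handle is still pinched at (505,235), the bolt tabs at (377,250) and (396,250) are close together, and the rule, pad and boxes are where they were. I'll hand it in.

```bash
python3 - <<'E'
from m import *
print(np.abs(telemetry.current_dq()).max()); print(r.sign_off())
E
```

```text
0.002469740786769907
the job is handed in; nothing more can be done
None
```

I drew the safety bolt fully back, opened the gate past its detent to about 1.46 rad, and handed the job in at about 21 s with the arm still holding the gate by the squeezed handle; the final pictures showed the boxes, rule and pad in place, but I did not re-check the mug, stamp and loupe, which the arm stayed clear of.

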